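Tip the cut-offs into the covered bin and ease its lid shut

TASK

Two short steel bar cut-offs wait on the chute behind the covered bin, held back by its shut lid. With the fingertips, press the bin's front lever all the way down so that the lid swings wide open, hold it there until both cut-offs have rolled into the bin, then ease the lever slowly back up, staying on it all the way, so the lid comes fully shut without slamming, and move clear. Work the lid by the lever only: touch neither the lid nor the cut-offs, and leave the spray can, brush and square where they are.

Things in the scene. Friction and masses are not known exactly. Their poses are not given: they have to be found in the camera images.
- bin: grey sheet-steel bin fixed to the bench, 140 x 160 mm, 150 mm tall, 4 mm walls, open under its lid; place and yaw vary. Origin at the centre of its underside, z up, -x its front (lever side, roughly towards the robot), +x its back. Behind it a dark steel chute, 100 mm wide, rises at 15 degrees from the back rim, 74 to 172 mm behind the origin, its end 192 mm above the bench.
- lever_pad (a point): centre of the top of the lever's ribbed steel tread plate, where to press: 50 mm (bin x) by 64 mm (bin y), 6 mm thick. At rest it is 204 mm in front of the bin's origin, 107 mm above the bench, and the plate rises 0.2 rad to the front; pressed right down it is 206 mm in front, 49 mm up, sloping 0.25 rad down to the front. Axes as the bin's when at rest.
- lever (a joint): lever angle, rad: 0 at rest (up), 0.45 pressed right down on its stop. Its pivot, parallel to bin y, is 78 mm in front of the bin's origin, 75 mm up; the pad swings at 130 mm from it. It takes about 5 to 10 N on the pad. Let go, it springs up at once and the lid slams.
- lid (a joint): lid angle, rad: 0 shut, 0.9 wide open; a rod links it to the lever, so it is always twice the lever's angle. Its hinge, parallel to bin y, is 99 mm in front of the bin's origin, 158 mm up; the back edge, 171 mm from the hinge, rises and swings towards the front.
- lid_edge (a point): middle of the lid's free (back) edge, 72 mm behind the bin's origin and 158 mm up when shut; a 30 mm upright flange on it holds back the cut-offs. The lid is grey sheet steel, 171 mm (bin x) by 168 mm, covering the bin's top from the hinge to here.
- cutoff0_center (a point): centre of the first cut-off, a round steel bar 20 mm in diameter and 70 mm long lying across the chute (along bin y), against the lid's flange; about 165 mm up.
- cutoff1_center (a point): centre of the second cut-off, the same, just behind the first and about 170 mm up.
- cutoff0: the first cut-off (origin at its centre; it turns as it rolls).
- cutoff1: the second cut-off (origin at its centre; it turns as it rolls).
- spray: bystander: white spray can, upright, 60 mm in diameter, 170 mm tall, origin under its centre; beside the bin or the lever.
- brush: bystander: hand brush 170 mm long lying on the bench, origin under its middle.
- square: bystander: bare steel L-shaped setting square lying on the bench, legs 90 and 75 mm, 20 mm tall, origin under the middle of the longer leg.
Not all that is in view belongs to the job. What is shaped like the cutoff0 but purple is not meant. Leave any purple look-alike of the cutoff1 alone.

How it is judged:
By the outcome, as a careful person would: the job done as asked, in the order asked, and still so for the second after the job is handed in, with the robot touching nothing.
It also fails if it takes over 40 s, if anything falls off the work surface, if the arm or the gripper's body presses on something with over 40 N, if the wrist force passes 120 N, or if a joint passes its speed limit or range.

ROBOT

A 6-joint arm with a two-finger parallel gripper is mounted at the origin on the work surface. World frame = base frame: x ahead of the robot, y to its left, z up, the work surface at z = 0. Lengths are in m, angles in degrees, forces in N, time in s.
With the tool pointing down it reaches from about 0.25 to 0.725 m from the base axis. Payload 9.7 kg.
Tool frame: the origin (TCP) lies on the centre line of the jaws, within the pads' length; the fingertips stand 17 mm ahead of it and the grasp point (between the pads) lies 2 mm behind it (bot.nose_length is the distance from the TCP to the fingertips, in m); x points along the fingers, y is the direction in which the jaws open and shut, and the axes are right-handed (so a half turn about x gives the same grasp; the last joint's range is limited). The gripper opens to 85 mm and grips with 20 to 120 N. Pads are 22 mm wide; open, the fingers measure 114 mm over their backs; the gripper's body (76 mm by 85 mm) begins 54 mm behind the grasp point. The pads swing forward as they close: fully open they stand 13 mm farther back than shut.
Start: joints at [-70.302, 4.979, 10.078, 95.1, 0, 90], TCP at [0.185, -0.518, 0.213] pointing down, gripper open.
Joint ranges: [-179.16, 179.16], [-48.56, 103.87], [-65.8, 70.77], [-126.05, 130.52], [-82.76, 87.17], [-180, 180]. Speed limits (degrees/s): [127.2, 127.2, 147.25, 180, 180, 180].

INTERFACE

Orientations are given as [roll, pitch, yaw] about the fixed x, y, z axes, in that order (R = Rz(yaw) Ry(pitch) Rx(roll)).
In Python, from workcell import bot, viewer, ticket gives the robot as it stands.
- The arm moves only by the tool jog_arm, never from a script. Its argument "deltas" is a list of rows, each an object of numbers: "fingers": the opening, from 0 (shut) to 1 (fully open); "x", "y", "z": the shift along the world's x, y, z in mm; "twist": the turn about the world's z in degrees. A call has 1 to 10 rows; each row is the pose to reach, as a shift and turn from the pose measured when the call began; what a row does not reach only later rows make up. A row lasts 1/10 s, in which the tool goes at most 50 mm and 8.59 degrees, less where a joint would pass 70% of its speed; a pose out of reach is approached as far as the arm can. A call with a gripper value outside its range is refused whole. The fingers move at their own pace and stop on an object; "grip_force" is the grip in N (left out, the last holds). Time passes only in rows, so rows that repeat a pose let the fingers close. It gives the time, the measured TCP pose, the force and the opening at its end, in the units of the state.
- bot.get_obs(): the state, without advancing time (a new reading comes with each control period).
- viewer.camera(name): name is "side" or "top"; returns a dict with "image" (480x640x3 uint8, red, green, blue), "fovy" (degrees; the focal length in pixels is half the picture's height over the tangent of half this angle, whatever the lens; pixels are square), "cx", "cy" (the principal point, pixels), "world_to_cam" (4x4, takes a point from world to camera coordinates). Camera axes: x right, y down, z forward; pixel columns grow to the right and rows downward; lengths in m; the calibration is good to about 2 mm. A picture is of the moment at which its call begins. There is no depth.
- ticket.job_done(): hands the job in, once; it reports no verdict.
The state is a dict: "time": time; "q": joint angles; "qd": joint speeds; "joint_efforts": joint torques, N m; "ee_pos": TCP position; "tcp_rot": TCP orientation; "wrist_force": force on the tool from outside, world axes, zero at the start; "torque": the same for the moment, N m; "opening": finger opening in m.
Only numpy, scipy, OpenCV 4.12 (cv2) and the standard library are available. Lean on these libraries where they do the work, as an engineer would, in place of code of your own. Each camera call takes 0.05 s, during which the arm holds its last target.

## Working session

There is one attempt and no reset: what is moved stays moved. The work goes in short steps, Python scripts to look and compute and a tool call to move; the robot and the scene stay as the last step left them, time stands still between calls to the robot, and variables do not carry over. Pictures are saved under pics/ and viewed, and the job is handed in when it is done.

Besides the shell and the picture viewer there is one more tool, called by a JSON object that holds its "method" and its "body", one argument or row to a line. jog_arm: Moves the arm, as the interface text tells. Its arguments: {"type":"object","properties":{"deltas":{"type":"array"},"grip_force":{"type":"number"}},"required":["deltas"]}

```bash
mkdir -p pics; ls
cat > h.py <<'E'
import numpy as np,cv2,json
from workcell import bot,viewer,ticket
def snap(n,tag):
    c=viewer.camera(n); cv2.imwrite(f'pics/{tag}.png',c['image'][:,:,::-1])
    d={k:np.array(v).tolist() for k,v in c.items() if k!='image'}; json.dump(d,open(f'pics/{tag}.json','w')); return c
def load(tag): return json.load(open(f'pics/{tag}.json'))
def ray(c,u,v):
    f=240/np.tan(np.radians(c['fovy'])/2); M=np.array(c['world_to_cam']); R=M[:3,:3]; t=M[:3,3]
    d=R.T@np.array([(u-c['cx'])/f,(v-c['cy'])/f,1]); return -R.T@t,d
def onz(c,u,v,z):
    o,d=ray(c,u,v); return o+d*(z-o[2])/d[2]
def proj(c,p):
    f=240/np.tan(np.radians(c['fovy'])/2); M=np.array(c['world_to_cam']); q=M[:3,:3]@np.array(p)+M[:3,3]
    return np.array([c['cx']+f*q[0]/q[2],c['cy']+f*q[1]/q[2]])
E
python3 - <<'E'
from h import *
for n in('top','side'):
    c=snap(n,n+'0'); print(n,c['fovy'],c['cx'],c['cy'],ray(c,320,240))
o=bot.get_obs(); print(o['time'],o['ee_pos'],o['tcp_rot'],o['wrist_force'],o['opening'],bot.nose_length)
E
```

```text
pics
top 53.583164313513564 320.70662979225983 237.12524954800054 (array([4.13136354e-01, 7.79232650e-04, 1.00868272e+00]), array([ 0.22481978,  0.02123976, -0.97418876]))
side 53.37488789615448 321.12471311268996 240.341242136163 (array([ 0.38036273, -0.76397561,  0.82139427]), array([ 0.1975368 ,  0.73202808, -0.6520124 ]))
0.1 [ 0.18530178 -0.51760255  0.21264652] [-90.38548505  89.93018377 109.31125019] [-0.59839138  0.1502303   0.61210206] 0.08555333260098957 0.017
```

View pics/top0.png

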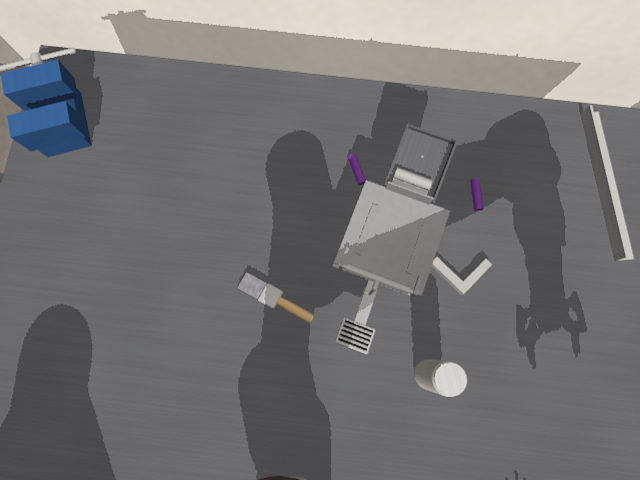

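View pics/side0.png

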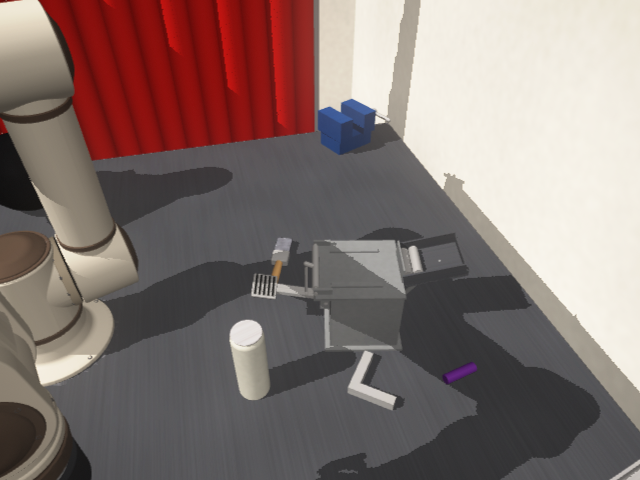

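Run:
```python
from h import *
t=load('top0');s=load('side0')
it=cv2.imread('pics/top0.png'); 
a=cv2.resize(it[150:400,320:480],None,fx=3,fy=3,interpolation=cv2.INTER_CUBIC)
i2=cv2.imread('pics/side0.png'); b=cv2.resize(i2[220:320,240:480],None,fx=3,fy=3,interpolation=cv2.INTER_CUBIC)
b2=cv2.resize(it[315:365,325:385],None,fx=8,fy=8,interpolation=cv2.INTER_CUBIC)
cv2.imwrite('pics/ca.png',cv2.resize(a,None,fx=.8,fy=.8));cv2.imwrite('pics/cb.png',b);cv2.imwrite('pics/cp.png',b2)
for n,u,v,z in [('lidBL',367,182,.158),('lidBR',449,210,.158),('lidFR',418,294,.158),('lidFL',335,265,.158),('pad',356,335,.107),('spraytop',450,380,.17),]:
    print(n,onz(t,u,v,z).round(4))
print('spray side',onz(s,247,332,.17), 'pad side',onz(s,264,286,.107))
```

```text
lidBL [ 0.7318 -0.0561  0.158 ]
lidBR [ 0.6946 -0.2135  0.158 ]
lidFR [ 0.5312 -0.1665  0.158 ]
lidFL [ 0.5664 -0.0131  0.158 ]
pad [ 0.4488 -0.0669  0.107 ]
spraytop [ 0.3903 -0.2279  0.17  ]
spray side [ 0.39437955 -0.2329003   0.17      ] pad side [ 0.4472997  -0.07228227  0.107     ]
```

View pics/ca.png

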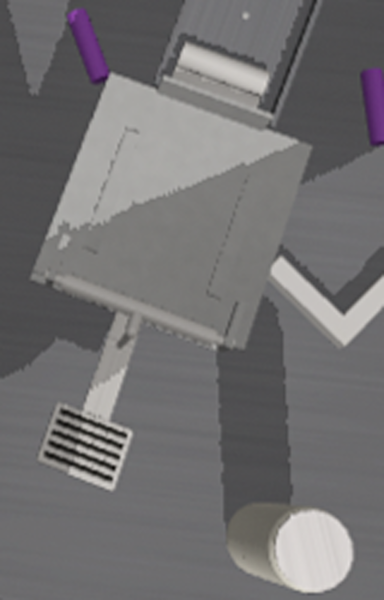

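View pics/cp.png

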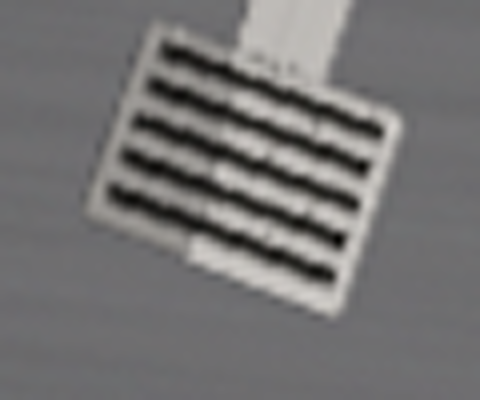

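View pics/cb.png

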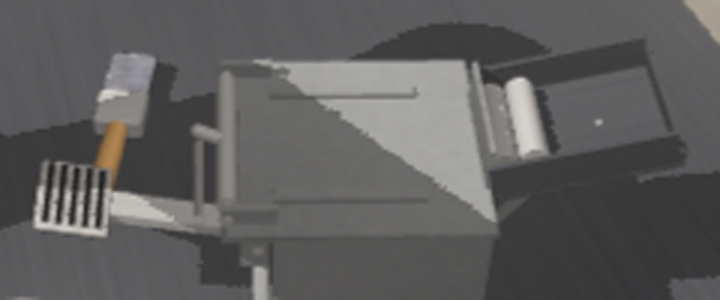

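{"method": "jog_arm", "body": {
  "deltas": [
    {"z": 30, "fingers": 0},
    {"z": 60, "fingers": 0},
    {"x": 20, "y": 30, "z": 70, "twist": -4, "fingers": 0},
    {"x": 40, "y": 65, "z": 70, "twist": -8, "fingers": 0},
    {"x": 60, "y": 100, "z": 70, "twist": -12, "fingers": 0},
    {"x": 80, "y": 135, "z": 70, "twist": -16, "fingers": 0},
    {"x": 100, "y": 170, "z": 70, "twist": -20, "fingers": 0},
    {"x": 120, "y": 205, "z": 70, "twist": -24, "fingers": 0},
    {"x": 140, "y": 240, "z": 70, "twist": -28, "fingers": 0},
    {"x": 160, "y": 275, "z": 70, "twist": -33, "fingers": 0}
  ]
}}

```text
validation failed for argument at $.de...
```

{"method": "jog_arm", "body": {
  "deltas": [
    {"fingers": 0, "x": 0, "y": 0, "z": 30, "twist": 0},
    {"fingers": 0, "x": 0, "y": 0, "z": 60, "twist": 0}
  ]
}}

```text
time: 0.3
ee_pos: [0.1851, -0.5169, 0.2722]
tcp_rot: [-90.2, 89.8, 109.5]
wrist_force: [-0.9, 0.5, 1.1]
opening: 0.0591
```

{"method": "jog_arm", "body": {
  "deltas": [
    {"fingers": 0, "x": 15, "y": 25, "z": 5, "twist": -3},
    {"fingers": 0, "x": 35, "y": 60, "z": 10, "twist": -6},
    {"fingers": 0, "x": 55, "y": 95, "z": 10, "twist": -9},
    {"fingers": 0, "x": 75, "y": 130, "z": 10, "twist": -12},
    {"fingers": 0, "x": 95, "y": 165, "z": 10, "twist": -15},
    {"fingers": 0, "x": 115, "y": 200, "z": 10, "twist": -18},
    {"fingers": 0, "x": 135, "y": 235, "z": 10, "twist": -21},
    {"fingers": 0, "x": 155, "y": 270, "z": 10, "twist": -24},
    {"fingers": 0, "x": 175, "y": 300, "z": 10, "twist": -27},
    {"fingers": 0, "x": 190, "y": 325, "z": 10, "twist": -30}
  ]
}}

```text
time: 1.3
ee_pos: [0.3758, -0.1902, 0.282]
tcp_rot: [-89.0, 89.8, 80.6]
wrist_force: [-0.1, -1.1, -0.2]
opening: -0.0001
```

{"method": "jog_arm", "body": {
  "deltas": [
    {"fingers": 0, "x": 18, "y": 30, "z": 0, "twist": -1},
    {"fingers": 0, "x": 36, "y": 61, "z": 0, "twist": -2},
    {"fingers": 0, "x": 54, "y": 92, "z": 0, "twist": -3},
    {"fingers": 0, "x": 68, "y": 115, "z": -15, "twist": -3},
    {"fingers": 0, "x": 71, "y": 121, "z": -45, "twist": -3},
    {"fingers": 0, "x": 71, "y": 121, "z": -80, "twist": -3},
    {"fingers": 0, "x": 71, "y": 121, "z": -110, "twist": -3},
    {"fingers": 0, "x": 71, "y": 121, "z": -130, "twist": -3},
    {"fingers": 0, "x": 71, "y": 121, "z": -130, "twist": -3}
  ]
}}

```text
time: 2.2
ee_pos: [0.4411, -0.0878, 0.1491]
tcp_rot: [-74.8, 88.9, 93.3]
wrist_force: [-0.0, 0.2, -0.1]
opening: 0.0002
```

Run:
```python
from h import *
for n in('top','side'):
    c=snap(n,n+'1')
    i=c['image'][:,:,::-1]
    cv2.imwrite(f'pics/{n}1c.png',cv2.resize(i[200:400,240:480] if n=='top' else i[180:340,200:440],None,fx=2.5,fy=2.5,interpolation=cv2.INTER_CUBIC))
```

```text
(no output)
```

View pics/top1c.png

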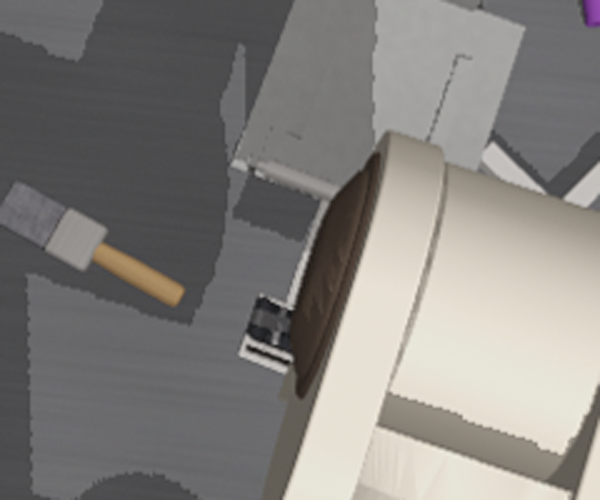

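View pics/side1c.png

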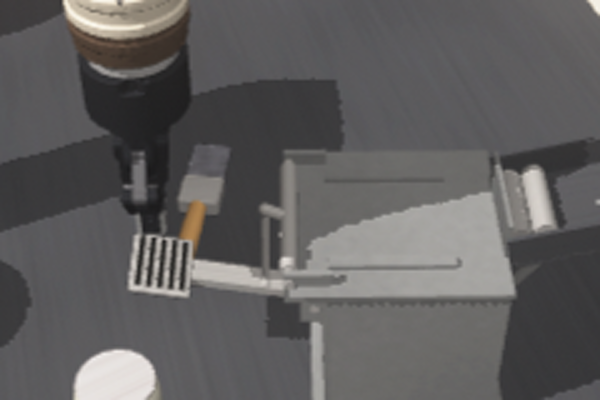

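Run:
```python
from h import *
o=bot.get_obs(); print(o['time'],o['ee_pos'],o['tcp_rot'],o['q'].round(1) if hasattr(o['q'],'round') else o['q'])
```

```text
2.3 [ 0.44257746 -0.08818565  0.15250223] [-88.42844327  88.90986988  79.62807856] [-12.   -9.3 -10.5  88.8   1.1 179.9]
```

View pics/side1.png

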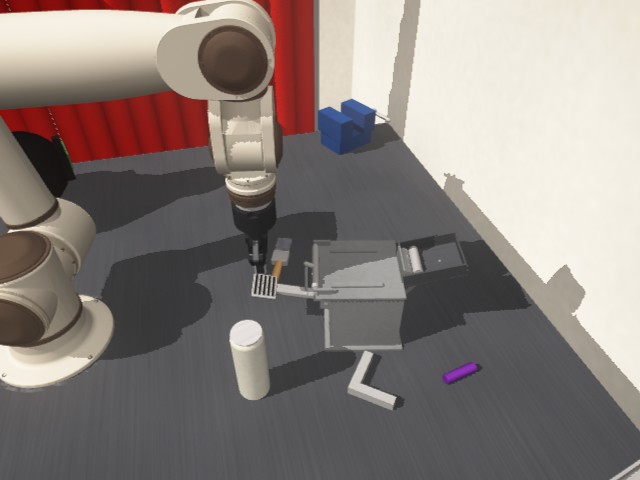

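View pics/top1.png

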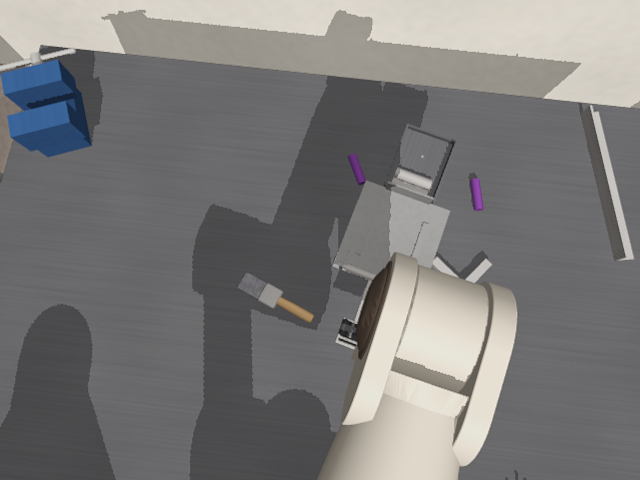

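{"method": "jog_arm", "body": {
  "deltas": [
    {"fingers": 0, "x": 0, "y": 0, "z": 0, "twist": 6},
    {"fingers": 0, "x": 2, "y": 8, "z": 0, "twist": 12},
    {"fingers": 0, "x": 4, "y": 15, "z": 0, "twist": 14},
    {"fingers": 0, "x": 4, "y": 19, "z": 0, "twist": 14},
    {"fingers": 0, "x": 4, "y": 19, "z": 0, "twist": 14}
  ]
}}

```text
time: 2.8
ee_pos: [0.4469, -0.0688, 0.1531]
tcp_rot: [-90.8, 88.9, 91.2]
wrist_force: [0.2, 0.4, 0.0]
opening: 0.0001
```

Run:
```python
from h import *
for n in('top','side'):
    c=snap(n,n+'2')
    i=c['image'][:,:,::-1]
    cv2.imwrite(f'pics/{n}2c.png',cv2.resize(i[280:380,300:420] if n=='top' else i[220:320,220:340],None,fx=5,fy=5,interpolation=cv2.INTER_CUBIC))
o=bot.get_obs(); print(o['time'],o['ee_pos'],o['tcp_rot'],o['q'].round(1))
p=np.array(o['ee_pos']); 
t=load('top2');s=load('side2');tip=p-[0,0,.017]
print('tip px',proj(t,tip),proj(s,tip),'pad px',proj(t,[.447,-.069,.107]),proj(s,[.447,-.069,.107]))
```

```text
2.9 [ 0.44666234 -0.06913128  0.15279793] [-89.50119027  88.9177688   92.49168481] [ -9.5  -9.  -10.2  89.    1.1 168.5]
tip px [358.35018605 335.86864761] [262.32709172 275.10123998] pad px [357.00548908 336.13398286] [263.57896177 284.91684442]
```

View pics/side2c.png

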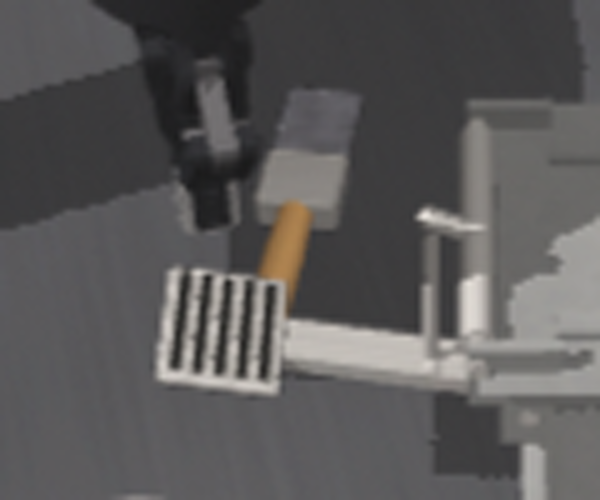

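View pics/top2c.png

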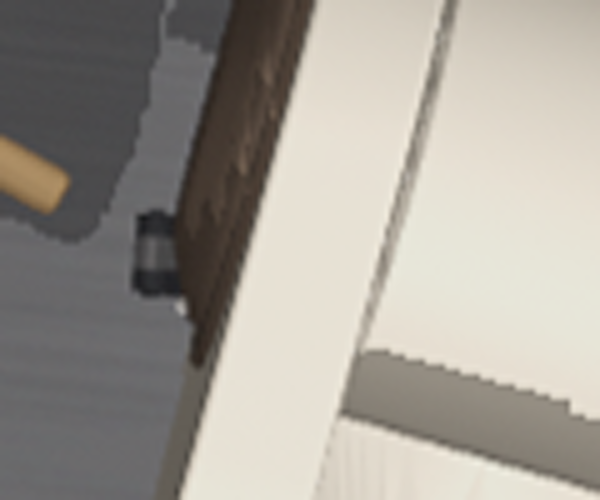

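Run:
```python
from h import *
i=cv2.imread('pics/side2.png'); s=load('side2')
c=i[190:310,225:305]; c=cv2.convertScaleAbs(c,alpha=1.6,beta=20)
c=cv2.resize(c,None,fx=5,fy=5,interpolation=cv2.INTER_NEAREST)
for z in (-.017,0,.05,.1,.15):
    p=proj(s,np.array([.44666,-.06913,.1528+z])); print(z,p); cv2.circle(c,tuple(int(k) for k in (p-[225,190])*5),4,(0,0,255),-1)
cv2.imwrite('pics/z2.png',c)
```

```text
-0.017 [262.32576268 275.10029557]
0 [261.65524397 269.07929576]
0.05 [259.58989704 250.53327555]
0.1 [257.37348812 230.63077686]
0.15 [254.98881483 209.21732886]
```

View pics/z2.png

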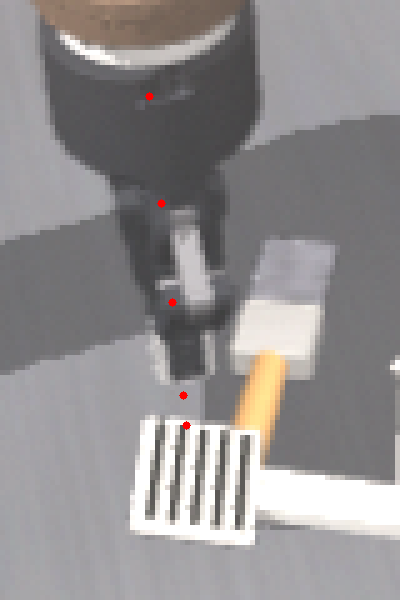

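{"method": "jog_arm", "body": {
  "deltas": [
    {"fingers": 0, "x": 0, "y": 0, "z": -8, "twist": 0},
    {"fingers": 0, "x": 0, "y": 0, "z": -14, "twist": 0},
    {"fingers": 0, "x": 0, "y": 0, "z": -20, "twist": 0},
    {"fingers": 0, "x": 0, "y": 0, "z": -20, "twist": 0}
  ]
}}

```text
time: 3.3
ee_pos: [0.446, -0.0691, 0.1315]
tcp_rot: [-84.0, 88.9, 97.9]
wrist_force: [0.9, -0.2, -0.5]
opening: 0.0001
```

Run:
```python
from h import *
snap('side','side3');i=cv2.imread('pics/side3.png'); s=load('side3')
o=bot.get_obs(); P=np.array(o['ee_pos']);print(o['time'],P,o['wrist_force'])
c=i[190:310,225:305]; c=cv2.convertScaleAbs(c,alpha=1.6,beta=20)
c=cv2.resize(c,None,fx=5,fy=5,interpolation=cv2.INTER_NEAREST)
for z in (-.017,0,.05,.1,.15):
    p=proj(s,P+[0,0,z]); print(z,p); cv2.circle(c,tuple(int(k) for k in (p-[225,190])*5),4,(0,0,255),-1)
cv2.imwrite('pics/z3.png',c)
```

```text
3.35 [ 0.44625671 -0.0691841   0.13211381] [ 0.13052309  1.10761075 -0.04451901]
-0.017 [262.93183235 282.29848515]
0 [262.2774795 276.4427132]
0.05 [260.26322449 258.41724257]
0.1 [258.103821  239.0928452]
0.15 [255.78299338 218.32387106]
```

View pics/z3.png

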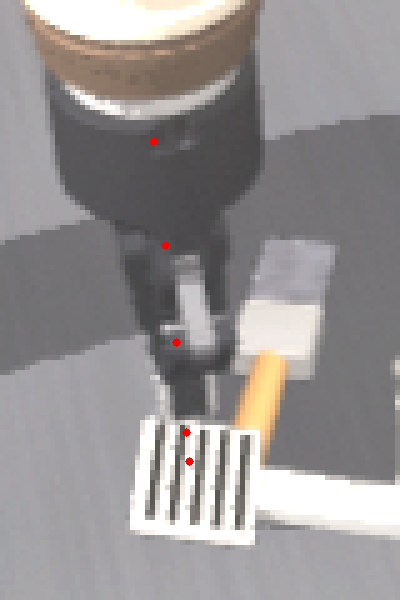

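Run:
```python
from h import *
s=load('side3');t=snap('top','top3');i=t['image'][:,:,::-1].copy()
print('base',proj(s,[0,0,0]),proj(s,[.1,0,0]))
P=np.array(bot.get_obs()['ee_pos'])
c=cv2.convertScaleAbs(i[280:380,300:420],alpha=1.8,beta=30);c=cv2.resize(c,None,fx=6,fy=6,interpolation=cv2.INTER_NEAREST)
for z in(-.017,.03,.05,.1):
  for y in (-.04,0,.04):
    p=proj(t,P+[0,y,z]);cv2.circle(c,tuple(int(k) for k in (p-[300,280])*6),4,(0,0,255),-1)
    print(y,z,p.round(1))
cv2.imwrite('pics/t3.png',c)
b=cv2.imread('pics/side0.png');p=proj(s,[0,0,0])
for a in range(0,360,10):
    q=proj(s,[.1*np.cos(np.radians(a)),.1*np.sin(np.radians(a)),0]);cv2.circle(b,tuple(int(k) for k in q),2,(0,0,255),-1)
cv2.imwrite('pics/b0.png',b[150:480,0:320])
```

```text
base [ 54.57785099 336.88913395] [104.06820658 327.20038866]
-0.04 -0.017 [379.1 338.8]
0 -0.017 [357.5 336.3]
0.04 -0.017 [335.9 333.7]
-0.04 0.03 [382.5 338.2]
0 0.03 [359.7 335.5]
0.04 0.03 [336.9 332.8]
-0.04 0.05 [384.  337.9]
0 0.05 [360.7 335.2]
0.04 0.05 [337.3 332.4]
-0.04 0.1 [388.3 337.1]
0 0.1 [363.4 334.2]
0.04 0.1 [338.6 331.3]
```

View pics/t3.png

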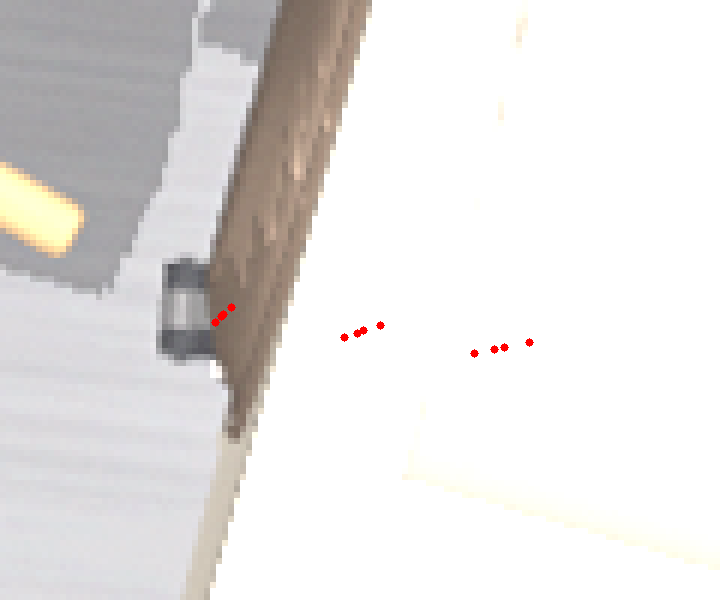

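View pics/b0.png

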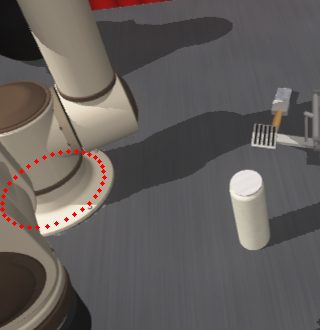

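{"method": "jog_arm", "body": {
  "deltas": [
    {"fingers": 0, "x": 0, "y": 0, "z": -2, "twist": 0},
    {"fingers": 0, "x": 0, "y": 0, "z": -4, "twist": 0},
    {"fingers": 0, "x": 0, "y": 0, "z": -6, "twist": 0},
    {"fingers": 0, "x": 0, "y": 0, "z": -6, "twist": 0}
  ]
}}

```text
time: 3.8
ee_pos: [0.4464, -0.0692, 0.1263]
tcp_rot: [-86.9, 88.9, 95.0]
wrist_force: [-0.5, 0.5, 0.1]
opening: -0.0001
```

{"method": "jog_arm", "body": {
  "deltas": [
    {"fingers": 0, "x": 0, "y": 0, "z": -2, "twist": 0},
    {"fingers": 0, "x": 0, "y": 0, "z": -4, "twist": 0},
    {"fingers": 0, "x": 0, "y": 0, "z": -4, "twist": 0}
  ]
}}

```text
time: 4.1
ee_pos: [0.4462, -0.0691, 0.1219]
tcp_rot: [-85.6, 88.9, 96.4]
wrist_force: [0.4, -0.2, 0.1]
opening: -0.0003
```

Run:
```python
from h import *
snap('side','side4');i=cv2.imread('pics/side4.png'); s=load('side4')
o=bot.get_obs(); P=np.array(o['ee_pos']);print(o['time'],P,o['wrist_force'])
c=i[190:310,225:305]; c=cv2.convertScaleAbs(c,alpha=1.6,beta=20)
c=cv2.resize(c,None,fx=5,fy=5,interpolation=cv2.INTER_NEAREST)
cv2.imwrite('pics/z4.png',c)
```

```text
4.15 [ 0.44627071 -0.06912779  0.12209486] [ 0.35597366 -0.63980284  0.00873803]
```

View pics/z4.png

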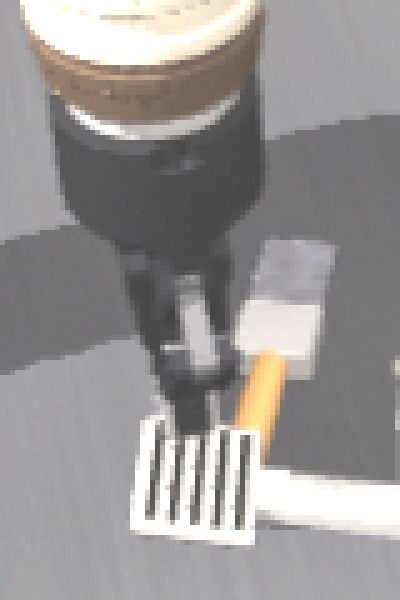

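{"method": "jog_arm", "body": {
  "deltas": [
    {"fingers": 0, "x": 0, "y": 0, "z": -2, "twist": 0},
    {"fingers": 0, "x": 0, "y": 0, "z": -4, "twist": 0},
    {"fingers": 0, "x": 0, "y": 0, "z": -6, "twist": 0},
    {"fingers": 0, "x": 0, "y": 0, "z": -6, "twist": 0}
  ]
}}

```text
time: 4.55
ee_pos: [0.4461, -0.0691, 0.1157]
tcp_rot: [-84.9, 88.9, 97.1]
wrist_force: [0.4, -0.3, -0.3]
opening: 0.0002
```

Run:
```python
from h import *
snap('side','side5');i=cv2.imread('pics/side5.png'); s=load('side5')
o=bot.get_obs(); P=np.array(o['ee_pos']);print(o['time'],P,o['wrist_force'])
c=i[190:310,225:305]; c=cv2.convertScaleAbs(c,alpha=1.6,beta=20)
c=cv2.resize(c,None,fx=5,fy=5,interpolation=cv2.INTER_NEAREST)
cv2.imwrite('pics/z5.png',c)
```

```text
4.6 [ 0.44618518 -0.06913328  0.1159355 ] [-0.42175793 -0.63765744  0.81960727]
```

View pics/z5.png

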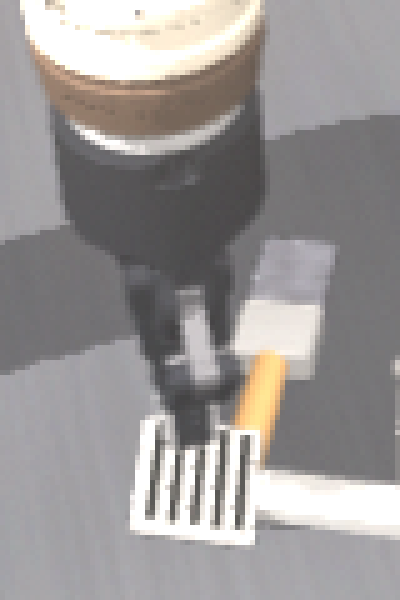

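{"method": "jog_arm", "body": {
  "deltas": [
    {"fingers": 0, "x": 0, "y": 0, "z": -2, "twist": 0},
    {"fingers": 0, "x": 0, "y": 0, "z": -4, "twist": 0},
    {"fingers": 0, "x": 0, "y": 0, "z": -6, "twist": 0},
    {"fingers": 0, "x": 0, "y": 0, "z": -6, "twist": 0}
  ]
}}

```text
time: 5.0
ee_pos: [0.446, -0.0691, 0.1096]
tcp_rot: [-84.0, 88.9, 98.0]
wrist_force: [0.8, 0.0, -0.5]
opening: 0.0
```

```bash
cat >> h.py <<'E'
def zz(k):
    snap('side','side%d'%k);i=cv2.imread('pics/side%d.png'%k)
    o=bot.get_obs(); P=np.array(o['ee_pos']);print(o['time'],P,o['wrist_force'],o['q'].round(1))
    c=i[190:310,225:305]; c=cv2.convertScaleAbs(c,alpha=1.6,beta=20)
    cv2.imwrite('pics/z%d.png'%k,cv2.resize(c,None,fx=5,fy=5,interpolation=cv2.INTER_NEAREST))
E
python3 -c "
from h import *
zz(6)"
```

```text
5.05 [ 0.44608308 -0.06912002  0.10977244] [-0.25373732 -0.96100112 -0.43366144] [ -9.5  -9.  -15.   84.4   1.1 168.5]
```

View pics/z6.png

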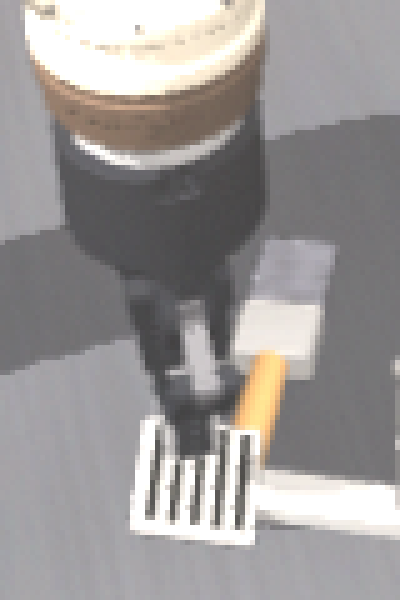

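{"method": "jog_arm", "body": {
  "deltas": [
    {"fingers": 0, "x": 0, "y": 0, "z": -2, "twist": 0},
    {"fingers": 0, "x": 0, "y": 0, "z": -4, "twist": 0},
    {"fingers": 0, "x": 0, "y": 0, "z": -6, "twist": 0},
    {"fingers": 0, "x": 0, "y": 0, "z": -6, "twist": 0}
  ]
}}

```text
time: 5.45
ee_pos: [0.4459, -0.0691, 0.1034]
tcp_rot: [-83.2, 88.9, 98.8]
wrist_force: [-0.5, 0.4, -0.4]
opening: -0.0
```

```bash
python3 -c "
from h import *
zz(7)"
```

```text
5.5 [ 0.44594703 -0.06907114  0.10355832] [ 0.11474564 -0.56854576  0.13585533] [ -9.5  -9.  -15.6  83.7   1.1 168.5]
```

View pics/z7.png

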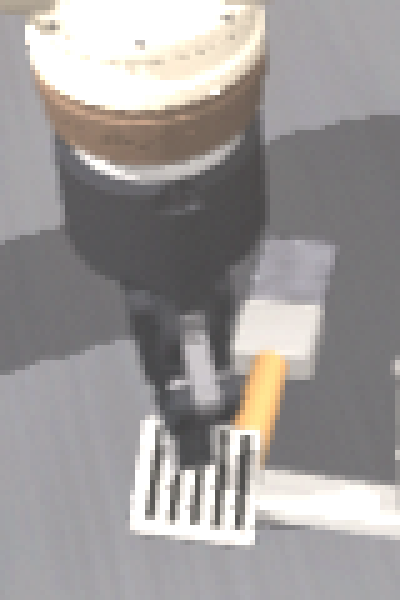

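{"method": "jog_arm", "body": {
  "deltas": [
    {"fingers": 0, "x": 0, "y": 0, "z": -2, "twist": 0},
    {"fingers": 0, "x": 0, "y": 0, "z": -4, "twist": 0},
    {"fingers": 0, "x": 0, "y": 0, "z": -6, "twist": 0},
    {"fingers": 0, "x": 0, "y": 0, "z": -6, "twist": 0}
  ]
}}

```text
time: 5.9
ee_pos: [0.4458, -0.0691, 0.0972]
tcp_rot: [-82.1, 88.9, 99.8]
wrist_force: [-0.3, -0.3, -0.1]
opening: 0.0
```

```bash
python3 -c "
from h import *
zz(8)"
```

```text
5.95 [ 0.44586247 -0.06907892  0.09739973] [-0.38609534 -0.19569427 -0.24923492] [ -9.5  -8.9 -16.3  83.    1.1 168.5]
```

View pics/z8.png

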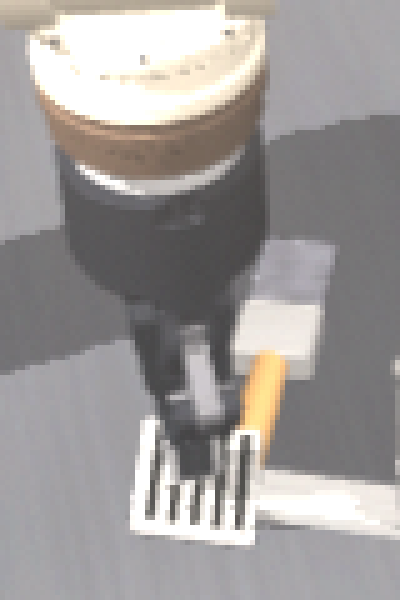

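{"method": "jog_arm", "body": {
  "deltas": [
    {"fingers": 0, "x": 0, "y": 0, "z": -2, "twist": 0},
    {"fingers": 0, "x": 0, "y": 0, "z": -4, "twist": 0},
    {"fingers": 0, "x": 0, "y": 0, "z": -6, "twist": 0},
    {"fingers": 0, "x": 0, "y": 0, "z": -6, "twist": 0}
  ]
}}

```text
time: 6.35
ee_pos: [0.4457, -0.069, 0.091]
tcp_rot: [-81.4, 88.9, 100.6]
wrist_force: [0.6, 0.4, -0.6]
opening: 0.0
```

```bash
python3 -c "
from h import *
zz(9)"
```

```text
6.4 [ 0.44575608 -0.06903178  0.0912085 ] [-0.06309502  0.1382638   0.09746126] [ -9.5  -8.9 -16.9  82.4   1.1 168.5]
```

View pics/z9.png

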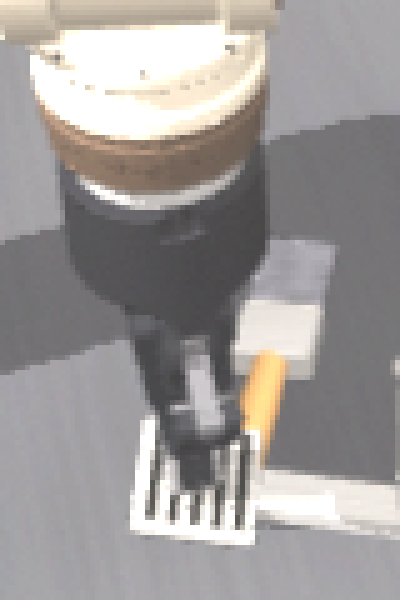

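View pics/side9.png

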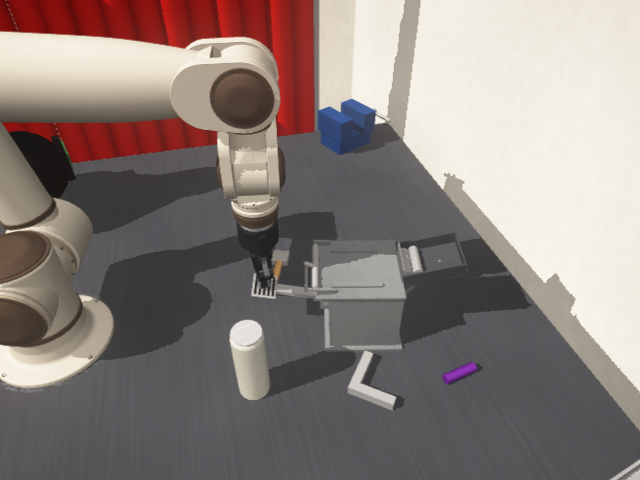

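{"method": "jog_arm", "body": {
  "deltas": [
    {"fingers": 0, "x": 0, "y": 0, "z": -2, "twist": 0},
    {"fingers": 0, "x": 0, "y": 0, "z": -4, "twist": 0},
    {"fingers": 0, "x": 0, "y": 0, "z": -6, "twist": 0},
    {"fingers": 0, "x": 0, "y": 0, "z": -6, "twist": 0}
  ]
}}

```text
time: 6.8
ee_pos: [0.4457, -0.069, 0.0859]
tcp_rot: [-83.5, 88.9, 98.5]
wrist_force: [-1.8, -0.1, 6.0]
opening: 0.0002
```

```bash
python3 -c "
from h import *
zz(10)"
```

```text
6.85 [ 0.44575858 -0.06898744  0.08589653] [-2.55991584  0.51025992  6.40183731] [ -9.5  -8.9 -17.5  81.7   1.1 168.5]
```

View pics/z10.png

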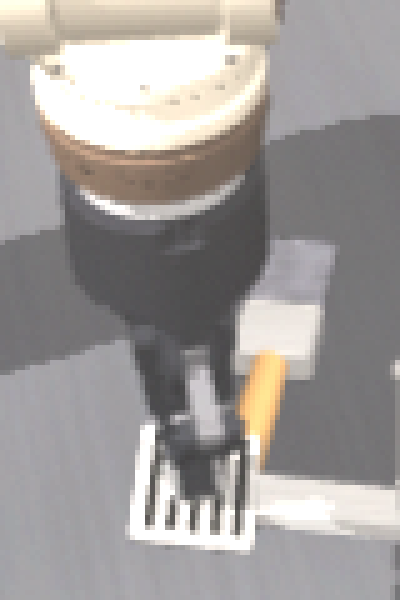

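{"method": "jog_arm", "body": {
  "deltas": [
    {"fingers": 0, "x": 0, "y": 0, "z": -3, "twist": 0},
    {"fingers": 0, "x": 0, "y": 0, "z": -6, "twist": 0},
    {"fingers": 0, "x": 0, "y": 0, "z": -9, "twist": 0},
    {"fingers": 0, "x": 0, "y": 0, "z": -12, "twist": 0},
    {"fingers": 0, "x": 0, "y": 0, "z": -15, "twist": 0},
    {"fingers": 0, "x": 0, "y": 0, "z": -18, "twist": 0},
    {"fingers": 0, "x": 0, "y": 0, "z": -21, "twist": 0},
    {"fingers": 0, "x": 0, "y": 0, "z": -24, "twist": 0},
    {"fingers": 0, "x": 0, "y": 0, "z": -27, "twist": 0},
    {"fingers": 0, "x": 0, "y": 0, "z": -30, "twist": 0}
  ]
}}

```text
time: 7.85
ee_pos: [0.4453, -0.0688, 0.0565]
tcp_rot: [-82.9, 88.9, 99.1]
wrist_force: [-5.4, 1.9, 8.2]
opening: 0.0002
```

```bash
python3 -c "
from h import *
zz(11)"
```

```text
7.9 [ 0.44533146 -0.06879404  0.05598388] [-3.5683071   1.00864037  6.1568153 ] [ -9.5  -8.4 -20.4  78.4   1.1 168.5]
```

View pics/side11.png

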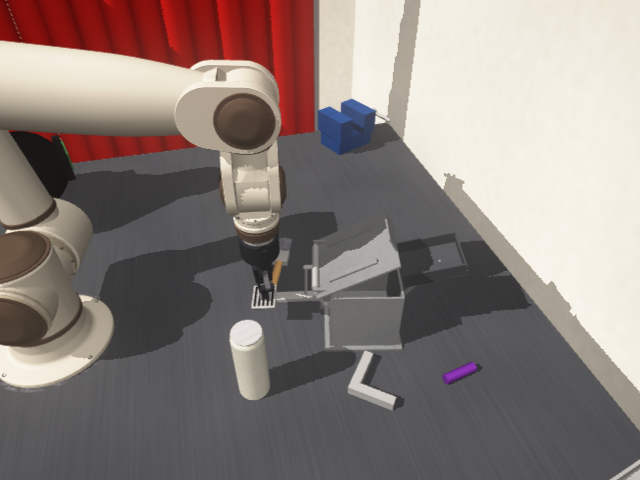

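Lid about half open, the chute already looks empty. I'll continue to the stop.

{"method": "jog_arm", "body": {
  "deltas": [
    {"fingers": 0, "x": 0, "y": 0, "z": -3, "twist": 0},
    {"fingers": 0, "x": 0, "y": 0, "z": -6, "twist": 0},
    {"fingers": 0, "x": 0, "y": 0, "z": -9, "twist": 0},
    {"fingers": 0, "x": 0, "y": 0, "z": -12, "twist": 0},
    {"fingers": 0, "x": 0, "y": 0, "z": -15, "twist": 0},
    {"fingers": 0, "x": 0, "y": 0, "z": -18, "twist": 0},
    {"fingers": 0, "x": 0, "y": 0, "z": -20, "twist": 0},
    {"fingers": 0, "x": 0, "y": 0, "z": -22, "twist": 0}
  ]
}}

```text
time: 8.7
ee_pos: [0.4469, -0.0691, 0.0353]
tcp_rot: [-93.5, 88.9, 88.5]
wrist_force: [2.2, -0.4, 8.0]
opening: 0.0002
```

```bash
python3 -c "
from h import *
zz(12)"
```

```text
8.75 [ 0.44680844 -0.06913598  0.03503296] [ 3.0733419  -1.23311098  6.82067198] [ -9.5  -8.  -22.3  75.8   1.1 168.5]
```

View pics/side12.png

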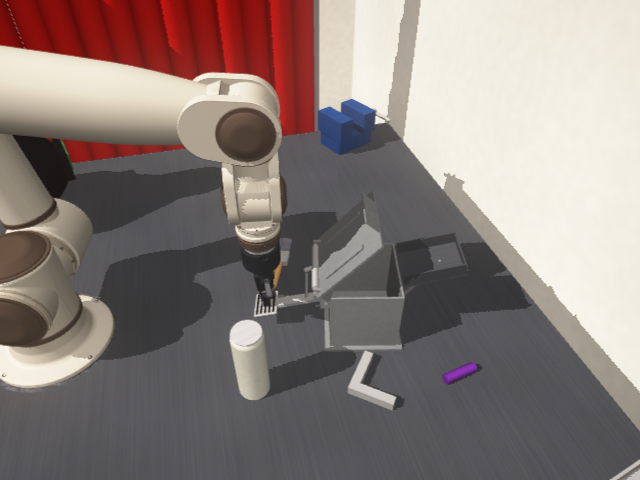

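{"method": "jog_arm", "body": {
  "deltas": [
    {"fingers": 0, "x": 0, "y": 0, "z": -2, "twist": 0},
    {"fingers": 0, "x": 0, "y": 0, "z": -3, "twist": 0},
    {"fingers": 0, "x": 0, "y": 0, "z": -4, "twist": 0},
    {"fingers": 0, "x": 0, "y": 0, "z": -5, "twist": 0}
  ]
}}

```text
time: 9.15
ee_pos: [0.4476, -0.0693, 0.0322]
tcp_rot: [-100.5, 88.9, 81.5]
wrist_force: [-8.2, 0.5, 25.8]
opening: 0.0004
```

```bash
python3 -c "
from h import *
zz(13);snap('top','top13')
i=cv2.imread('pics/side13.png');a=cv2.resize(i[190:350,240:480],None,fx=3,fy=3,interpolation=cv2.INTER_CUBIC);cv2.imwrite('pics/s13.png',cv2.convertScaleAbs(a,alpha=1.5,beta=20))
s=load('side13')
# predicted lid edge at .9: 
th=np.radians(-14); L=np.array([.631,-.112]); ex=np.array([np.cos(th),np.sin(th)]); ey=np.array([-ex[1],ex[0]]); O=L+.0135*ex
print('bin O',O)
for a in (.8,.9):
  for y in(-.084,.084):
    b=O+ex*(-.099+.171*np.cos(a))+ey*y; print(a,y,proj(s,[*b,.158+.171*np.sin(a)]))
"
```

```text
9.2 [ 0.4475664  -0.06932885  0.03229542] [-6.45824561  1.05783773 19.68209103] [ -9.5  -7.9 -22.6  75.3   1.1 168.5]
bin O [ 0.64409899 -0.11526595]
0.8 -0.084 [382.79336986 246.60473021]
0.8 0.084 [372.67109845 190.3045723 ]
0.9 -0.084 [375.80103698 241.71525381]
0.9 0.084 [366.54747762 185.624046  ]
```

View pics/s13.png

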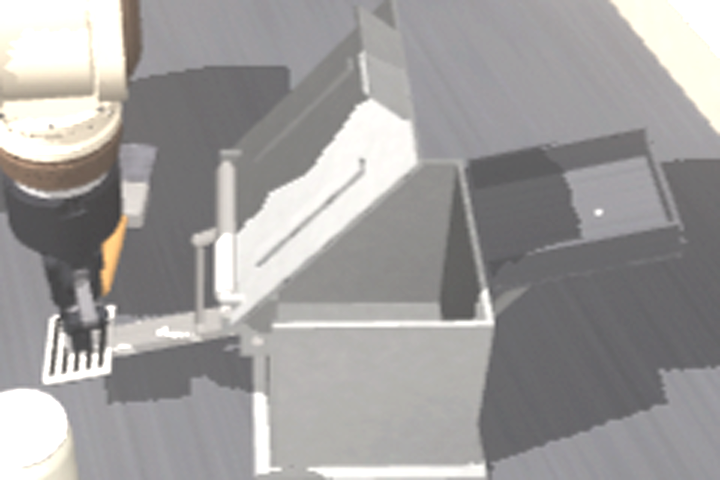

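View pics/top13.png

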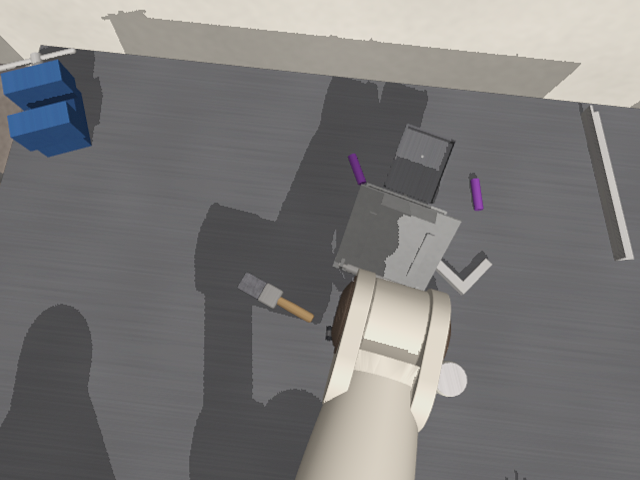

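{"method": "jog_arm", "body": {
  "deltas": [
    {"fingers": 0, "x": 0, "y": 0, "z": -2, "twist": 0},
    {"fingers": 0, "x": 0, "y": 0, "z": -2, "twist": 0},
    {"fingers": 0, "x": 0, "y": 0, "z": -2, "twist": 0},
    {"fingers": 0, "x": 0, "y": 0, "z": -2, "twist": 0},
    {"fingers": 0, "x": 0, "y": 0, "z": -2, "twist": 0},
    {"fingers": 0, "x": 0, "y": 0, "z": -2, "twist": 0},
    {"fingers": 0, "x": 0, "y": 0, "z": -2, "twist": 0},
    {"fingers": 0, "x": 0, "y": 0, "z": -2, "twist": 0},
    {"fingers": 0, "x": 0, "y": 0, "z": -2, "twist": 0},
    {"fingers": 0, "x": 0, "y": 0, "z": -2, "twist": 0}
  ]
}}

```text
time: 10.25
ee_pos: [0.4477, -0.0694, 0.0323]
tcp_rot: [-104.6, 88.9, 77.3]
wrist_force: [-8.8, 0.0, 19.2]
opening: -0.0001
```

{"method": "jog_arm", "body": {
  "deltas": [
    {"fingers": 0, "x": 0, "y": 0, "z": -1, "twist": 0},
    {"fingers": 0, "x": 0, "y": 0, "z": 0, "twist": 0},
    {"fingers": 0, "x": 0, "y": 0, "z": 1, "twist": 0},
    {"fingers": 0, "x": 0, "y": 0, "z": 2, "twist": 0},
    {"fingers": 0, "x": 0, "y": 0, "z": 3, "twist": 0},
    {"fingers": 0, "x": 0, "y": 0, "z": 4, "twist": 0},
    {"fingers": 0, "x": 0, "y": 0, "z": 5, "twist": 0},
    {"fingers": 0, "x": 0, "y": 0, "z": 6, "twist": 0},
    {"fingers": 0, "x": 0, "y": 0, "z": 7, "twist": 0},
    {"fingers": 0, "x": 0, "y": 0, "z": 8, "twist": 0}
  ]
}}

```text
time: 11.25
ee_pos: [0.447, -0.0692, 0.0406]
tcp_rot: [-100.6, 88.9, 81.4]
wrist_force: [-5.0, 0.8, 5.5]
opening: 0.0001
```

{"method": "jog_arm", "body": {
  "deltas": [
    {"fingers": 0, "x": 0, "y": 0, "z": 1, "twist": 0},
    {"fingers": 0, "x": 0, "y": 0, "z": 2, "twist": 0},
    {"fingers": 0, "x": 0, "y": 0, "z": 3, "twist": 0},
    {"fingers": 0, "x": 0, "y": 0, "z": 4, "twist": 0},
    {"fingers": 0, "x": 0, "y": 0, "z": 5, "twist": 0},
    {"fingers": 0, "x": 0, "y": 0, "z": 6, "twist": 0},
    {"fingers": 0, "x": 0, "y": 0, "z": 7, "twist": 0},
    {"fingers": 0, "x": 0, "y": 0, "z": 8, "twist": 0},
    {"fingers": 0, "x": 0, "y": 0, "z": 9, "twist": 0},
    {"fingers": 0, "x": 0, "y": 0, "z": 10, "twist": 0}
  ]
}}

```text
time: 12.25
ee_pos: [0.4464, -0.069, 0.051]
tcp_rot: [-98.0, 88.9, 84.0]
wrist_force: [-4.5, 1.9, 6.7]
opening: -0.0
```

{"method": "jog_arm", "body": {
  "deltas": [
    {"fingers": 0, "x": 0, "y": 0, "z": 1, "twist": 0},
    {"fingers": 0, "x": 0, "y": 0, "z": 2, "twist": 0},
    {"fingers": 0, "x": 0, "y": 0, "z": 3, "twist": 0},
    {"fingers": 0, "x": 0, "y": 0, "z": 4, "twist": 0},
    {"fingers": 0, "x": 0, "y": 0, "z": 5, "twist": 0},
    {"fingers": 0, "x": 0, "y": 0, "z": 6, "twist": 0},
    {"fingers": 0, "x": 0, "y": 0, "z": 7, "twist": 0},
    {"fingers": 0, "x": 0, "y": 0, "z": 8, "twist": 0},
    {"fingers": 0, "x": 0, "y": 0, "z": 9, "twist": 0},
    {"fingers": 0, "x": 0, "y": 0, "z": 10, "twist": 0}
  ]
}}

```text
time: 13.25
ee_pos: [0.4462, -0.0689, 0.0616]
tcp_rot: [-98.3, 88.9, 83.7]
wrist_force: [-3.5, -0.7, 6.8]
opening: -0.0001
```

```bash
python3 -c "
from h import *
zz(14)"
```

```text
13.3 [ 0.44625683 -0.0689381   0.06178005] [-5.1492959   1.740549    7.46910623] [ -9.5  -8.7 -20.   78.8   1.1 168.5]
```

View pics/side14.png

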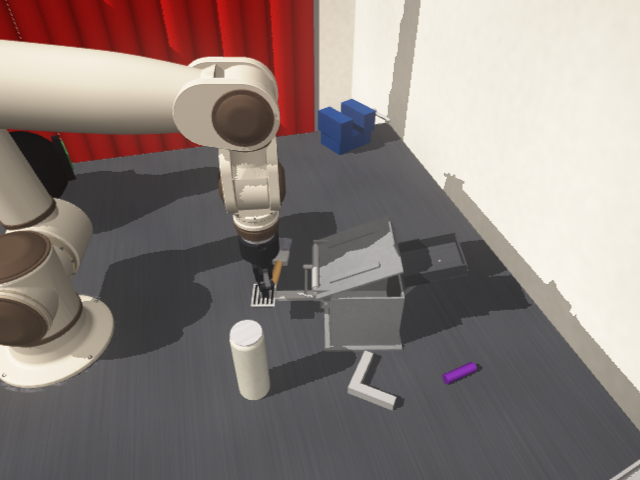

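Staying in contact at about 7 N, with the lid closing steadily.

{"method": "jog_arm", "body": {
  "deltas": [
    {"fingers": 0, "x": 0, "y": 0, "z": 1, "twist": 0},
    {"fingers": 0, "x": 0, "y": 0, "z": 2, "twist": 0},
    {"fingers": 0, "x": 0, "y": 0, "z": 3, "twist": 0},
    {"fingers": 0, "x": 0, "y": 0, "z": 4, "twist": 0},
    {"fingers": 0, "x": 0, "y": 0, "z": 5, "twist": 0},
    {"fingers": 0, "x": 0, "y": 0, "z": 6, "twist": 0},
    {"fingers": 0, "x": 0, "y": 0, "z": 7, "twist": 0},
    {"fingers": 0, "x": 0, "y": 0, "z": 8, "twist": 0},
    {"fingers": 0, "x": 0, "y": 0, "z": 9, "twist": 0},
    {"fingers": 0, "x": 0, "y": 0, "z": 10, "twist": 0}
  ]
}}

```text
time: 14.3
ee_pos: [0.447, -0.0691, 0.0727]
tcp_rot: [-104.9, 88.9, 77.1]
wrist_force: [1.6, -0.7, 6.1]
opening: 0.0001
```

{"method": "jog_arm", "body": {
  "deltas": [
    {"fingers": 0, "x": 0, "y": 0, "z": 0.7, "twist": 0},
    {"fingers": 0, "x": 0, "y": 0, "z": 1.4, "twist": 0},
    {"fingers": 0, "x": 0, "y": 0, "z": 2.1, "twist": 0},
    {"fingers": 0, "x": 0, "y": 0, "z": 2.8, "twist": 0},
    {"fingers": 0, "x": 0, "y": 0, "z": 3.5, "twist": 0},
    {"fingers": 0, "x": 0, "y": 0, "z": 4.2, "twist": 0},
    {"fingers": 0, "x": 0, "y": 0, "z": 4.9, "twist": 0},
    {"fingers": 0, "x": 0, "y": 0, "z": 5.6, "twist": 0},
    {"fingers": 0, "x": 0, "y": 0, "z": 6.3, "twist": 0},
    {"fingers": 0, "x": 0, "y": 0, "z": 7, "twist": 0}
  ]
}}

```text
time: 15.3
ee_pos: [0.4482, -0.0694, 0.0809]
tcp_rot: [-114.7, 88.9, 67.3]
wrist_force: [1.6, -1.2, 6.2]
opening: -0.0002
```

{"method": "jog_arm", "body": {
  "deltas": [
    {"fingers": 0, "x": 0, "y": 0, "z": 0.5, "twist": 0},
    {"fingers": 0, "x": 0, "y": 0, "z": 1, "twist": 0},
    {"fingers": 0, "x": 0, "y": 0, "z": 1.5, "twist": 0},
    {"fingers": 0, "x": 0, "y": 0, "z": 2, "twist": 0},
    {"fingers": 0, "x": 0, "y": 0, "z": 2.5, "twist": 0},
    {"fingers": 0, "x": 0, "y": 0, "z": 3, "twist": 0},
    {"fingers": 0, "x": 0, "y": 0, "z": 3.5, "twist": 0},
    {"fingers": 0, "x": 0, "y": 0, "z": 4, "twist": 0},
    {"fingers": 0, "x": 0, "y": 0, "z": 4.5, "twist": 0},
    {"fingers": 0, "x": 0, "y": 0, "z": 5, "twist": 0}
  ]
}}

```text
time: 16.3
ee_pos: [0.4494, -0.0697, 0.0871]
tcp_rot: [-123.8, 88.9, 58.2]
wrist_force: [3.5, -0.9, 5.3]
opening: 0.0001
```

{"method": "jog_arm", "body": {
  "deltas": [
    {"fingers": 0, "x": 0, "y": 0, "z": 0.3, "twist": 0},
    {"fingers": 0, "x": 0, "y": 0, "z": 0.6, "twist": 0},
    {"fingers": 0, "x": 0, "y": 0, "z": 0.9, "twist": 0},
    {"fingers": 0, "x": 0, "y": 0, "z": 1.2, "twist": 0},
    {"fingers": 0, "x": 0, "y": 0, "z": 1.5, "twist": 0},
    {"fingers": 0, "x": 0, "y": 0, "z": 1.8, "twist": 0},
    {"fingers": 0, "x": 0, "y": 0, "z": 2.1, "twist": 0},
    {"fingers": 0, "x": 0, "y": 0, "z": 2.4, "twist": 0},
    {"fingers": 0, "x": 0, "y": 0, "z": 2.7, "twist": 0},
    {"fingers": 0, "x": 0, "y": 0, "z": 3, "twist": 0}
  ]
}}

```text
time: 17.3
ee_pos: [0.4494, -0.0697, 0.09]
tcp_rot: [-123.7, 88.9, 58.3]
wrist_force: [2.4, 1.2, 0.9]
opening: -0.0001
```

```bash
python3 -c "
from h import *
zz(15)"
```

```text
17.35 [ 0.44936784 -0.06964189  0.08995917] [ 2.04356749 -0.38355906  1.88425745] [ -9.5  -9.2 -17.3  81.5   1.1 168.5]
```

View pics/side15.png

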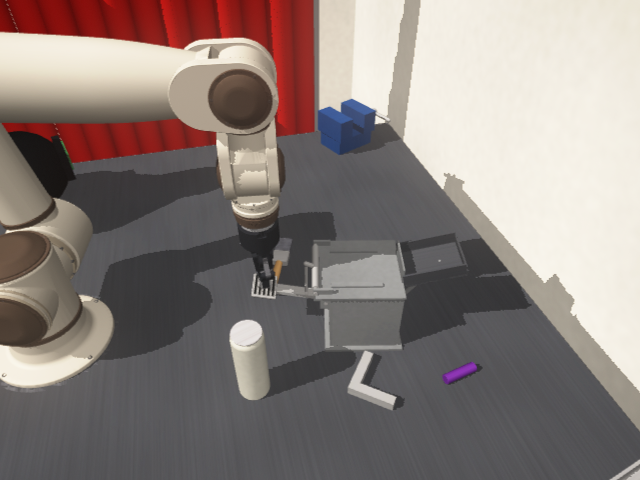

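{"method": "jog_arm", "body": {
  "deltas": [
    {"fingers": 0, "x": 0, "y": 0, "z": 0.3, "twist": 0},
    {"fingers": 0, "x": 0, "y": 0, "z": 0.6, "twist": 0},
    {"fingers": 0, "x": 0, "y": 0, "z": 0.9, "twist": 0},
    {"fingers": 0, "x": 0, "y": 0, "z": 1.2, "twist": 0},
    {"fingers": 0, "x": 0, "y": 0, "z": 1.5, "twist": 0},
    {"fingers": 0, "x": 0, "y": 0, "z": 1.8, "twist": 0},
    {"fingers": 0, "x": 0, "y": 0, "z": 2.4, "twist": 0},
    {"fingers": 0, "x": 0, "y": 0, "z": 3, "twist": 0},
    {"fingers": 0, "x": 0, "y": 0, "z": 4, "twist": 0}
  ]
}}

```text
time: 18.25
ee_pos: [0.4493, -0.0697, 0.094]
tcp_rot: [-122.7, 88.9, 59.3]
wrist_force: [-1.6, 0.4, -1.1]
opening: 0.0002
```

{"method": "jog_arm", "body": {
  "deltas": [
    {"fingers": 0, "x": 0, "y": 0, "z": 10, "twist": 0},
    {"fingers": 0, "x": 0, "y": 0, "z": 30, "twist": 0},
    {"fingers": 0, "x": 0, "y": 0, "z": 60, "twist": 0},
    {"fingers": 0, "x": 0, "y": 0, "z": 90, "twist": 0},
    {"fingers": 0, "x": 0, "y": 0, "z": 120, "twist": 0},
    {"fingers": 0, "x": 0, "y": 0, "z": 150, "twist": 0},
    {"fingers": 0, "x": -20, "y": 0, "z": 165, "twist": 0},
    {"fingers": 0, "x": -50, "y": 0, "z": 165, "twist": 0},
    {"fingers": 0, "x": -80, "y": 0, "z": 165, "twist": 0},
    {"fingers": 0, "x": -110, "y": 0, "z": 165, "twist": 0}
  ]
}}

```text
time: 19.25
ee_pos: [0.3382, -0.0696, 0.2598]
tcp_rot: [-124.9, 88.8, 57.1]
wrist_force: [-0.5, 0.3, 0.4]
opening: 0.0001
```

```bash
python3 -c "
from h import *
zz(16);snap('top','top16')
for n,r in(('side',(200,420,220,500)),('top',(100,400,230,510))):
    a=cv2.imread('pics/%s0.png'%n)[r[0]:r[1],r[2]:r[3]];b=cv2.imread('pics/%s16.png'%n)[r[0]:r[1],r[2]:r[3]]
    cv2.imwrite('pics/cmp_%s.png'%n,cv2.resize(np.hstack([a,b]),None,fx=1.4,fy=1.4))
"
```

```text
19.3 [ 0.33491268 -0.0693744   0.26083069] [ 3.09380154 -0.13740058  3.79721048] [-12.6 -21.9  -8.1 103.3   1.1 165.4]
```

View pics/cmp_side.png

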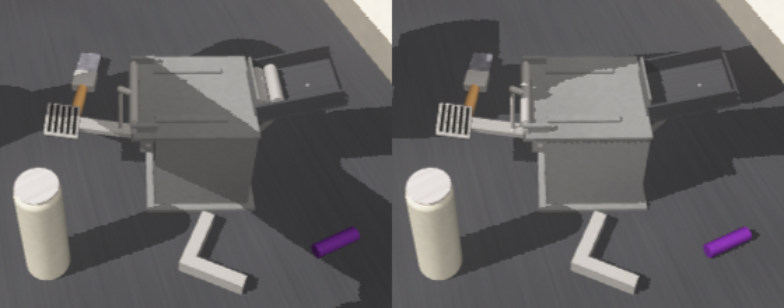

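View pics/cmp_top.png

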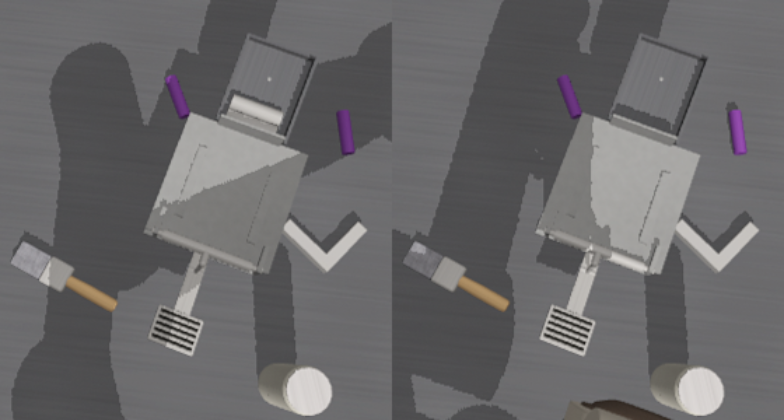

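The lid is shut, the lever is back at rest, the chute is empty and the bystanders and purple bars haven't moved. I'll let the arm settle, then hand in.

{"method": "jog_arm", "body": {
  "deltas": [
    {"fingers": 0, "x": 0, "y": 0, "z": 0, "twist": 0},
    {"fingers": 0, "x": 0, "y": 0, "z": 0, "twist": 0},
    {"fingers": 0, "x": 0, "y": 0, "z": 0, "twist": 0}
  ]
}}

```text
time: 19.65
ee_pos: [0.3375, -0.0696, 0.2608]
tcp_rot: [-128.8, 88.8, 53.2]
wrist_force: [0.2, 0.8, -0.2]
opening: -0.0002
```

```bash
python3 -c "
from h import *
o=bot.get_obs();print(o['time'],o['wrist_force'],o['qd'].round(2))
print(ticket.job_done())"
```

```text
19.65 [ 0.19313909  0.77410628 -0.18907914] [ 0.18  0.3  -0.16 -0.06 -0.02  0.04]
the job is handed in; nothing more can be done
None
```

I pressed the lever down to its stop with the shut fingertips and held it there for about a second. I then eased it back up over about 7 s, still in contact at 5–7 N until the lid was shut. The arm moved clear and I handed the job in at 19.65 s.

**Last checks:**
- **Lid and lever:** in both views the lid is shut and the lever is back at rest.
- **Cut-offs:** the chute is empty and neither cut-off is in sight outside the bin. I never saw them inside the bin, because its interior was hidden from both cameras.
- **Bystanders:** the spray can, brush, square and purple bars look unmoved next to the first pictures.
- **Forces:** the wrist force readings peaked at about 27 N, on the stop.

**What disagreed:**
- **Fingertip height:** the tips touched the tread with the TCP reading about 0.087 m. The stated 17 mm nose length put contact at about 0.126 m, nearly 40 mm higher. I found contact by small steps down, watching the force and pictures, and did not find the cause.
- **Lid opening:** I read the wide-open lid as about 0.87–0.9 rad in the side view. I took the rise in force from 8 N to over 20 N as the proof that the lever was on its stop.
- **Last joint:** it reached its 180-degree limit during the approach, with 179.9 read, so I turned the tool back before pressing.

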